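# Brace the jar with bench dogs, twist its lid free and hold it just above

### The job

Brace the square glass jar on the bracing board by dropping the two bench dogs, one after the other, fully home into the two holes, one before and one behind it. Then twist the tight lid anticlockwise without letting the jar twist along, stop turning soon after its lugs come free, and lift the lid straight up until it is just clear of the jar's neck, no more than about 3 cm. Finish while still holding the lid there, with the dogs home and the jar standing on the board; leave the cup and the hen-shaped timer where they stand.

Things in the scene. Friction and masses are not known exactly. Their poses are not given: they have to be found in the camera images.
- board: Bracing board, a wooden plank 170 (x) by 170 (y) by 28 mm thick, fixed to the table at a varying place and yaw. Origin: centre of its underside; z up; its -x side faces the robot. The jar stands at its centre; two vertical through holes lie diagonally, one before and one behind the jar.
- hole_front (a point): Centre of the mouth of the hole on the robot's side of the jar, on the board's top face (28 mm above the table). The bore is 20.5 mm across with a small chamfer, 28 mm deep. Lies at x = -57.5, y = +36 mm on the board.
- hole_back (a point): Centre of the mouth of the hole beyond the jar, same size, at x = +57.5, y = -36 mm on the board.
- dog_a: Loose metal bench dog (a turned pin) standing upright on the table, shaft down, 55 to 90 g. Shaft 18 mm across and 22 mm long; above it a round head 30 mm across and 30 mm tall. Origin: centre of the shaft's lower end, z up. Fully home, its head rests on the board's top with its side 1 to 4 mm from the jar's front or back face. Either dog may go in either hole.
- dog_b: The other bench dog, identical.
- dog_a_collar (a point): Centre of the underside of dog_a's head, 22 mm above its origin; at the hole's mouth when it is home.
- dog_b_collar (a point): The same point of dog_b.
- jar: Loose, squat, square glass jar, about 0.5 kg, on the middle of the board, between the holes: body 80 x 80 mm, 50 mm tall, round neck on top (44 mm across, up to 64 mm). Origin: centre of its underside, z up, x and y parallel to the board's within a few degrees. Not braced it turns along with the lid; with both dogs home it can turn only about 7 degrees.
- lid_top (a point): Centre of the top of the lid, on the jar's axis, 74 mm above the jar's underside when the lid is down. The metal lid is round, 56 mm across and 22 mm tall (its lower edge is 2 mm above the jar's shoulder), with a raised rib on its top from the centre towards the rim. x axis turns with the lid; the rib points along its -x.
- lid: The lid itself. Origin: centre of its lower edge, 22 mm below point lid_top; same axes. Knurled side; gripped across its 56 mm with about 30 to 40 N it turns without slipping.
- lid_turn (a joint): Turn of the lid on the jar, rad: 0 = fully tight (rib towards the jar's -x side, the robot's side), growing anticlockwise seen from above. Starts at 0 to 0.35. Stiff: about 0.6 N m of friction throughout; it stays where it is left. Two lugs hold the lid down until 1.2; beyond, it lifts off freely (no stop). Two small raised marks on the glass shoulder show the rib's direction at 0 and 1.2.
- lid_lift (a joint): Height of the lid above its closed seat, m: 0 = down. It rises straight along the jar's axis, and sinks by its own 50 g weight when not held. The lid clears the neck at 0.012.
- cup: Small striped cup, 65 x 88 x 50 mm, a bystander. Origin: centre of its underside.
- timer: Hen-shaped kitchen timer, 48 x 49 x 60 mm, a bystander. Origin: centre of its underside.
Mind the look-alikes: they are no part of the job. Leave any yellow look-alike of the dog_b alone.

How it is judged:
On the way, in this order (a step that is already met when the one before it is completed fails the run):
1. one dog is fully home in a hole, before the lid is turned (((distance between dog_a_collar and hole_front below 0.006 m and angle between dog_a's own z axis and vertical below 0.12 rad) or (distance between dog_a_collar and hole_back below 0.006 m and angle between dog_a's own z axis and vertical below 0.12 rad) or (distance between dog_b_collar and hole_front below 0.006 m and angle between dog_b's own z axis and vertical below 0.12 rad) or (distance between dog_b_collar and hole_back below 0.006 m and angle between dog_b's own z axis and vertical below 0.12 rad)) and value of joint lid_turn below 0.6 rad), for 0.2 s.
2. both dogs are fully home, one in each hole, before the lid is turned ((((distance between dog_a_collar and hole_front below 0.006 m and angle between dog_a's own z axis and vertical below 0.12 rad) and (distance between dog_b_collar and hole_back below 0.006 m and angle between dog_b's own z axis and vertical below 0.12 rad)) or ((distance between dog_a_collar and hole_back below 0.006 m and angle between dog_a's own z axis and vertical below 0.12 rad) and (distance between dog_b_collar and hole_front below 0.006 m and angle between dog_b's own z axis and vertical below 0.12 rad))) and value of joint lid_turn below 0.6 rad), for 0.2 s.
3. the lid has been twisted free of its lugs with the dogs home ((((distance between dog_a_collar and hole_front below 0.006 m and angle between dog_a's own z axis and vertical below 0.12 rad) and (distance between dog_b_collar and hole_back below 0.006 m and angle between dog_b's own z axis and vertical below 0.12 rad)) or ((distance between dog_a_collar and hole_back below 0.006 m and angle between dog_a's own z axis and vertical below 0.12 rad) and (distance between dog_b_collar and hole_front below 0.006 m and angle between dog_b's own z axis and vertical below 0.12 rad))) and value of joint lid_turn above 1.2 rad), for 0.1 s.
At the end, for the whole second after the job is handed in: Each hole holds a dog: head within 6 mm of the mouth, upright to 0.12 rad. The fingers hold the lid still (over 1 N), 12 to 40 mm above its seat, turned 1.2 to 2.0 rad. The jar stands on the board: within 6 mm of its top and 20 mm of its centre, tilt under 0.08, twist under 0.25 rad (all of step 3 and value of joint lid_turn below 2 rad and value of joint lid_lift between 0.012 and 0.04 m and contact force between the fingers and lid above 1 N and velocity of joint lid_lift between -0.02 and 0.02 m/s and z of jar in the frame of board between 0.022 and 0.034 m and angle between jar's own z axis and vertical below 0.08 rad and horizontal distance between jar and board below 0.02 m and angle between the x axis of jar and the x axis of board, either way round below 0.25 rad); the arm keeps its last pose, push and grip.
It fails at once if the jar is twisted along by more than 0.3 rad (angle between the x axis of jar and the x axis of board, either way round above 0.3 rad).
It fails at once if the jar is tipped by more than 0.15 rad or lifted more than 12 mm off the board (angle between jar's own z axis and vertical above 0.15 rad or z of jar in the frame of board above 0.04 m).
It fails at once if the lid is turned on well past its release (beyond 2.0 rad) (value of joint lid_turn above 2 rad).
It fails at once if the lid is lifted more than 50 mm (value of joint lid_lift above 0.05 m).
It fails at once if the cup or the timer is moved more than 30 mm (distance of any of cup, timer from where it was at the start of the episode above 0.03 m).
It also fails if it takes over 72 s, if anything falls off the work surface, if the arm or the gripper's body presses on something with over 40 N, if the wrist force passes 120 N, or if a joint passes its speed limit or range.

### The arm

A 7-joint arm with a two-finger parallel gripper is mounted at the origin on the work surface; the furniture and walls round the work are solid. World frame = base frame: x ahead of the robot, y to its left, z up, the work surface at z = 0. Lengths are in m, angles in rad, forces in N, time in s.
With the tool pointing down it reaches from about 0.425 to 0.925 m from the base axis. Payload 6.8 kg.
Tool frame: the origin (TCP) lies where the fingers leave the gripper's body, on its centre line; the fingertips stand 73 mm ahead of it and the grasp point (between the pads) lies 54 mm ahead of it; z points along the fingers, y is the line along which they close (so a half turn about z gives the same grasp; the last joint's range is limited). The gripper opens to 85 mm and grips with 20 to 120 N. Pads are 22 mm wide; open, the fingers measure 114 mm over their backs; the gripper's body (76 mm by 85 mm) begins 54 mm behind the grasp point. The pads swing forward as they close: fully open they stand 13 mm farther back than shut.
Start: joints at [-1.368, 0.477, 0.022, 1.555, -0.011, 1.109, -0.083], TCP at [0.206, 0.643, 0.304] pointing down, gripper open.
Joint ranges: [-2.96, 2.96], [-0.34, 2.1], [-1.41, 1.46], [0.24, 2.44], [-1.37, 4.51], [0.17, 1.92], [-2.96, 2.96]. Speed limits (rad/s): [2.39, 2.39, 3.14, 3.14, 3.14, 3.14, 3.14].

### API

Orientations are given as a rotation vector (axis times angle).
In Python, from bench import r, grab_frame, camera_info gives the robot as it stands.
- The arm moves only by the shell command python3 -m pendant 'ROWS' [OPENING] [FORCE]. ROWS is rows parted by semicolons, their numbers by spaces, 1 to 5 of them, each of 6 numbers: dx, dy, dz in m, then a rotation vector rx, ry, rz in rad; each row is the pose to reach, as a shift and turn from the pose commanded when the command began, along the tool's axes at that moment; what a row does not reach only later rows make up. A row lasts 1/10 s, in which the tool goes at most 0.05 m and 0.15 rad, less where a joint would pass 70% of its speed; a pose out of reach is approached as far as the arm can. OPENING is the finger opening in m, set as the command begins (- or left out keeps the last). The fingers move at their own pace and stop on an object; FORCE is the grip in N (left out, the last holds). Time passes only in rows, so rows that do not move let the fingers close. It prints the time, the measured TCP pose, the force, the opening and the grip force at its end.
- r.get_obs(): the state, without advancing time (a new reading comes with each control period).
- grab_frame(name): name is "scene" or "side" or "wrist"; returns (picture, depth): 400x640x3 uint8, blue, green, red; 400x640 float32, m along the optical axis (not along the pixel's ray), 0 where there is no reading.
- camera_info(name): a dict with "camera_matrix" (3x3 intrinsics, pixels), "k1" (the pictures are not rectified: a ray, as slopes to the right and down, at radius r is drawn at 1 + k1 r^2 times it, then the intrinsics apply), "R" (3x3) and "t" (3): a world point X has camera coordinates R X + t. Camera axes: x right, y down, z forward; pixel columns grow to the right and rows downward; lengths in m; the calibration is good to about 2 mm. A picture is of the moment at which its call begins: read the wrist's pose just before it. camera_info takes no time and is no camera call; for the wrist camera it gives the pose at the moment of the call.
- r.hand_in(): hands the job in; it is judged then, once.
The state is a dict: "clock": time; "joints": joint angles; "qvel": joint speeds; "tau": joint torques, N m; "tcp_pos": TCP position; "orientation": TCP orientation; "contact_force": force on the tool from outside, world axes, zero at the start; "moment": the same for the moment, N m; "grip_width": finger opening in m; "gripper_force": force on a finger pad.
Only numpy, scipy, OpenCV 4.12 (cv2) and the standard library are available. Lean on these libraries where they do the work, as an engineer would, in place of code of your own. Each camera call takes 0.05 s, during which the arm holds its last target. There are 200 camera calls.

## Working session

There is one attempt and no reset: what is moved stays moved. The work goes in short steps, Python scripts to look and compute and a shell command to move; the robot and the scene stay as the last step left them, time stands still between calls to the robot, and variables do not carry over. Pictures are saved under pics/ and viewed, at most 13 in all, crops included, and the job is handed in when it is done.

```bash
ls; mkdir -p pics; python3 - <<'E'
from bench import r, grab_frame, camera_info
import cv2, numpy as np
o=r.get_obs(); print({k:np.round(v,3) for k,v in o.items()})
for n in ("scene","side","wrist"):
    i=camera_info(n); im,d=grab_frame(n); cv2.imwrite(f"pics/{n}0.png",im); np.savez(f"pics/{n}0.npz",im=im,d=d,K=i["camera_matrix"],k1=i["k1"],R=i["R"],t=i["t"])
    print(n,np.round(i["camera_matrix"],1).tolist(),i["k1"],np.round(-np.array(i["R"]).T@i["t"],3))
E
```

```text
pics
{'clock': np.float64(0.0), 'joints': array([-1.368,  0.478,  0.022,  1.556, -0.011,  1.109, -0.083]), 'qvel': array([-0.001, -0.001, -0.   , -0.001,  0.   , -0.   , -0.   ]), 'tau': array([-1.0000e-03, -5.9645e+01,  1.6080e+00, -2.8120e+01,  1.3000e-02,
        9.0000e-03,  0.0000e+00]), 'tcp_pos': array([0.206, 0.642, 0.303]), 'orientation': array([-4.860e-01, -3.104e+00,  3.000e-03]), 'contact_force': array([-0.299,  0.347, -0.871]), 'moment': array([ 0.035,  0.026, -0.056]), 'gripper_force': np.float64(0.0), 'grip_width': np.float64(0.085)}
scene [[518.8, 0.0, 319.0], [0.0, 518.8, 192.4], [0.0, 0.0, 1.0]] -0.05813545964581445 [-0.183 -0.699  0.74 ]
side [[382.6, 0.0, 315.5], [0.0, 382.6, 198.0], [0.0, 0.0, 1.0]] 0.0001859739041965374 [0.429 0.528 0.663]
wrist [[277.7, 0.0, 317.0], [0.0, 277.7, 202.2], [0.0, 0.0, 1.0]] -0.0015785508109925645 [0.132 0.666 0.372]
```

View pics/scene0.png

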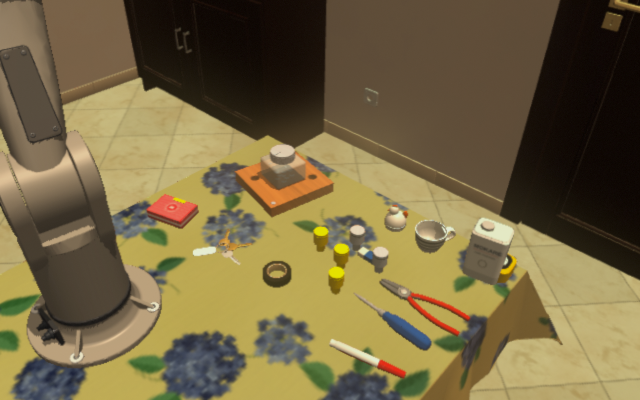

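View pics/side0.png

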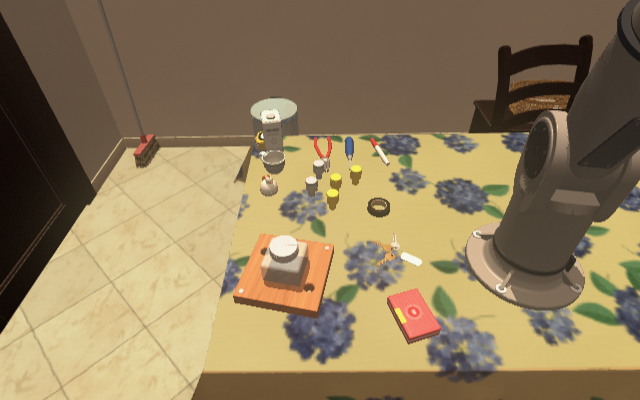

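The scene view shows grey pins at (357,236) and (380,259), three yellow look-alikes at (320,237), (341,254) and (336,278), a blue/white bit at (366,255), the jar on the board at (283,170), the timer at (397,217) and the cup at (432,235). In the side view the grey pins are at (319,168) and (311,184). I choose the grey metal pins and check them in a close crop.

```bash
cat > h.py <<'E'
import numpy as np, cv2
from bench import r, grab_frame, camera_info
from scipy.spatial.transform import Rotation as Rn
def shot(n,tag):
    i=camera_info(n); im,d=grab_frame(n); cv2.imwrite(f"pics/{tag}.png",im)
    s=dict(im=im,d=d,K=np.array(i["camera_matrix"]),k1=float(i["k1"]),R=np.array(i["R"]),t=np.array(i["t"])); np.savez(f"pics/{tag}.npz",**s); return s
def load(tag): return dict(np.load(f"pics/{tag}.npz"))
def rays(s,uv):
    dist=np.array([float(s["k1"]),0,0,0])
    # model: x_d = x(1+k1 r^2), the OpenCV model
    p=cv2.undistortPoints(np.asarray(uv,float).reshape(-1,1,2),s["K"],dist).reshape(-1,2)
    return np.c_[p,np.ones(len(p))]
def cen(s): return -s["R"].T@s["t"]
def plane(s,uv,z):
    c=cen(s); w=rays(s,uv)@s["R"]; return c+w*((z-c[2])/w[:,2])[:,None]
def cloud(s):
    h,w=s["d"].shape; u,v=np.meshgrid(np.arange(w),np.arange(h))
    q=rays(s,np.c_[u.ravel(),v.ravel()])*s["d"].ravel()[:,None]
    return ((q-s["t"])@s["R"]).reshape(h,w,3)
def proj(s,X):
    return cv2.projectPoints(np.asarray(X,float).reshape(-1,3),cv2.Rodrigues(s["R"])[0],s["t"],s["K"],np.array([float(s["k1"]),0,0,0]))[0].reshape(-1,2)
def tri(s1,uv1,s2,uv2):
    A=[];b=[]
    for s,uv in((s1,uv1),(s2,uv2)):
        w=(rays(s,[uv])@s["R"])[0]; w/=np.linalg.norm(w); P=np.eye(3)-np.outer(w,w); A.append(P); b.append(P@cen(s))
    return np.linalg.lstsq(np.vstack(A),np.hstack(b),rcond=None)[0]
def totool(dw):
    return Rn.from_rotvec(r.get_obs()["orientation"]).inv().apply(dw)
E
python3 - <<'E'
from h import *
a=load("scene0");b=load("side0")
ca=cloud(a);cb=cloud(b)
for n,s,c,cs in(("scene",a,ca,[(357,232),(380,255),(320,232),(341,250),(336,273),(397,217),(432,235),(283,153),(366,255)]),("side",b,cb,[(319,165),(311,181),(336,178),(268,185),(273,160),(284,243)])):
    for u,v in cs: print(n,(u,v),np.round(c[v,u],3),s["im"][v,u])
# dog/any tops: points z>.042 clustering
for n,c in(("scene",ca),("side",cb)):
    m=((c[...,2]>.045)&(c[...,2]<.06)&(c[...,0]>.4)&(abs(c[...,1])<.6)).astype(np.uint8)
    k,l,st,_=cv2.connectedComponentsWithStats(m)
    for i in range(1,k):
        if st[i,4]>30:
            p=c[l==i]; print(n,st[i],np.round((p.min(0)+p.max(0))/2,4),np.round(np.ptp(p,0),3))
x=cv2.resize(a["im"][200:290,295:425],None,fx=4,fy=4,interpolation=2);y=cv2.resize(b["im"][220:320,225:345],None,fx=2,fy=2,interpolation=2)
o=np.zeros((360,800,3),np.uint8);o[:,:520]=x;o[:200,520:760]=y
w=load("wrist0")["im"];o[205:380,520:800]=cv2.resize(w,(280,175))[:155] if 0 else o[205:380,520:800]
cv2.imwrite("pics/crop0.png",o)
E
```

```text
scene (357, 232) [ 0.449 -0.238  0.052] [185 215 229]
scene (380, 255) [ 0.43  -0.31   0.049] [182 212 228]
scene (320, 232) [ 0.398 -0.184  0.052] [  0 224 228]
scene (341, 250) [ 0.387 -0.249  0.052] [  0 226 229]
scene (336, 273) [ 0.337 -0.28   0.05 ] [  0 226 229]
scene (397, 217) [ 0.56  -0.259  0.035] [190 233 229]
scene (432, 235) [ 0.585 -0.334  0.014] [131 170 194]
scene (283, 153) [0.497 0.02  0.102] [172 201 221]
scene (366, 255) [ 0.443 -0.269  0.013] [127  96  66]
side (319, 165) [ 0.433 -0.297  0.05 ] [197 221 235]
side (311, 181) [ 0.454 -0.229  0.051] [219 235 246]
side (336, 178) [ 0.39  -0.241  0.05 ] [ 95 242 247]
side (268, 185) [ 0.566 -0.236  0.033] [134 164 189]
side (273, 160) [ 0.565 -0.367  0.018] [110 136 155]
side (284, 243) [0.503 0.024 0.099] [225 240 247]
scene [ 394    0  246   72 1008] [1.7388 0.0877 0.0525] [0.049 1.017 0.015]
scene [261 164  44  21 226] [0.4953 0.0287 0.0525] [0.077 0.091 0.015]
scene [388 205  11   8  55] [ 0.5619 -0.2454  0.0513] [0.017 0.019 0.012]
scene [415 220  39  22 169] [ 0.5624 -0.3407  0.0479] [0.07  0.067 0.006]
scene [349 225  16  12 141] [ 0.4543 -0.2337  0.0497] [0.03  0.028 0.009]
scene [315 226  13  11  71] [ 0.408  -0.1809  0.0501] [0.015 0.03  0.008]
scene [372 247  16  13 162] [ 0.4353 -0.3063  0.0502] [0.031 0.031 0.01 ]
scene [467 251  37  19 216] [ 0.557  -0.4635  0.0525] [0.032 0.067 0.015]
side [264 136  19   6  80] [ 0.5678 -0.4277  0.0523] [0.052 0.019 0.014]
side [261 151  24  14  70] [ 0.5628 -0.3389  0.0479] [0.067 0.064 0.006]
side [313 160  11   9  75] [ 0.4358 -0.3041  0.0488] [0.027 0.031 0.007]
side [265 175   8   7  36] [ 0.5638 -0.2418  0.0524] [0.018 0.013 0.014]
side [305 177  12   9  83] [ 0.4552 -0.2313  0.0491] [0.028 0.031 0.008]
side [326 190   7   9  50] [ 0.409  -0.1795  0.0488] [0.015 0.027 0.007]
side [261 252  47  30 223] [0.5042 0.0453 0.0525] [0.09  0.066 0.015]
```

View pics/crop0.png

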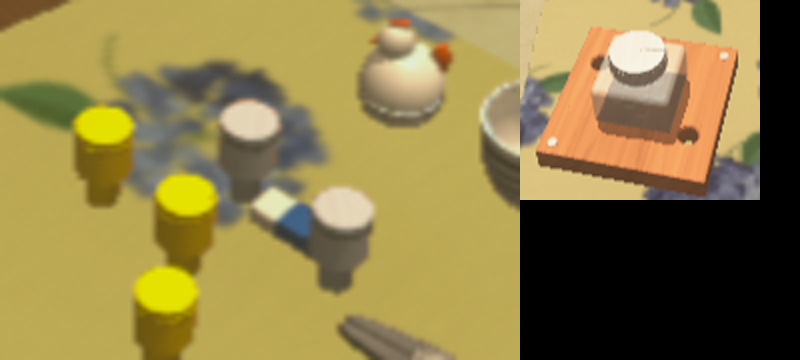

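The crop confirms it: two grey-metal pins with round heads, at crop pixels (250,150) and (342,235). The three others are yellow, and the small blue/white piece is an eraser. The inset shows the board with both dark holes at (598,62) and (688,134).

```bash
python3 - <<'E'
from h import *
o=r.get_obs(); print(Rn.from_rotvec(o["orientation"]).as_matrix().round(3)); w=load("wrist0"); print("cam R",w["R"].round(2))
for n in("scene0","side0"):
    s=load(n);c=cloud(s);hsv=cv2.cvtColor(s["im"],cv2.COLOR_BGR2HSV)
    b=((c[...,2]>.022)&(c[...,2]<.034)&(abs(c[...,0]-.5)<.17)&(abs(c[...,1]-.03)<.17)&(hsv[...,1]>120)&(hsv[...,0]<16)).astype(np.uint8)
    k,l,st,_=cv2.connectedComponentsWithStats(b);i=1+st[1:,4].argmax();p=c[l==i]
    print(n,st[i],cv2.minAreaRect((p[:,:2]*1000).astype(np.float32)),np.median(p[:,2]))
    t=(c[...,2]>.094)&(c[...,2]<.11)&(abs(c[...,0]-.5)<.1)&(abs(c[...,1]-.03)<.1);q=c[t]
    print(" lid",cv2.minEnclosingCircle((q[:,:2]*1000).astype(np.float32)),np.percentile(q[:,2],[50,90]))
    t=(c[...,2]>.073)&(c[...,2]<.082)&(abs(c[...,0]-.5)<.1)&(abs(c[...,1]-.03)<.1);q=c[t]
    print(" shoulder",cv2.minAreaRect((q[:,:2]*1000).astype(np.float32)))
    # dark hole pixels on board
    d=((hsv[...,2]<75)&(cv2.dilate(b,np.ones((9,9)))>0)).astype(np.uint8)
    k,l,st,ce=cv2.connectedComponentsWithStats(d)
    for j in range(1,k):
        if st[j,4]>10: print("  dark",st[j],plane(s,[ce[j]],.028).round(4))
E
```

```text
[[-0.952  0.306 -0.   ]
 [ 0.306  0.952 -0.001]
 [-0.    -0.001 -1.   ]]
cam R [[ 0.31  0.95 -0.  ]
 [ 0.91 -0.29  0.3 ]
 [ 0.29 -0.1  -0.95]]
scene0 [ 235  152   98   58 1886] ((504.2042236328125, 28.691505432128906), (174.08750915527344, 171.4000244140625), 77.10687255859375) 0.027178985438195413
 lid ((503.265380859375, 31.945110321044922), 30.981918334960938) [0.10075701 0.10253096]
 shoulder ((502.77496337890625, 28.880226135253906), (78.83893585205078, 79.25091552734375), 75.7535171508789)
side0 [ 233  234  101   79 3515] ((504.095947265625, 29.476531982421875), (173.15939331054688, 171.1332244873047), 77.39628601074219) 0.026626972425303166
 lid ((503.7702331542969, 31.975053787231445), 28.710620880126953) [0.10056817 0.10197306]
 shoulder ((503.309326171875, 32.34754180908203), (79.40986633300781, 78.71267700195312), 78.93323516845703)
```

```bash
P="python3 -m pendant"
$P '-0.034 -0.035 0 0 0 0; -0.068 -0.07 0 0 0 0; -0.1 -0.105 0 0 0 0; -0.134 -0.14 0 0 0 0; -0.168 -0.175 0 0 0 0' 0.055 25
$P '-0.034 -0.035 0 0 0 0; -0.068 -0.07 0 0 0 0; -0.1 -0.105 0 0 0 0; -0.134 -0.14 0 0 0 0; -0.168 -0.175 0 0 0 0'
$P '-0.034 -0.035 0 0 0 -0.03; -0.068 -0.07 0 0 0 -0.06; -0.1 -0.105 0 0 0 -0.087; -0.132 -0.145 0 0 0 -0.087; -0.132 -0.145 0 0 0 -0.087'
python3 - <<'E'
from h import *
print(r.get_obs()["joints"].round(2))
w=shot("wrist","w1"); 
hsv=cv2.cvtColor(w["im"],cv2.COLOR_BGR2HSV);c=cloud(w)
b=((c[...,2]>.022)&(c[...,2]<.034)&(hsv[...,1]>120)&(hsv[...,0]<16)).astype(np.uint8);p=c[b>0]
print(cv2.minAreaRect((p[:,:2]*1000).astype(np.float32)))
o=w["im"].copy()
y=np.radians(-12.8);B=np.array([.504,.029]);M=np.array([[np.cos(y),-np.sin(y)],[np.sin(y),np.cos(y)]])
for h in((-.0575,.036),(.0575,-.036)):
    X=np.r_[B+M@h,.028];u=proj(w,X)[0];print(X,u);cv2.drawMarker(o,tuple(int(t) for t in u),(255,0,0),0,8)
cv2.imwrite("pics/w1m.png",o)
E
```

```text
clock: 0.65
tcp_pos: [0.3134, 0.4227, 0.3037]
orientation: [-0.486, -3.104, 0.0]
contact_force: [1.5, 0.3, 0.5]
grip_width: 0.055
gripper_force: 0.0
clock: 1.15
tcp_pos: [0.4197, 0.2047, 0.304]
orientation: [0.486, 3.104, 0.001]
contact_force: [-0.3, 0.8, -0.2]
grip_width: 0.0549
gripper_force: 0.0
clock: 1.65
tcp_pos: [0.5019, 0.0211, 0.3042]
orientation: [0.367, 3.118, -0.004]
contact_force: [0.0, 0.0, 0.2]
grip_width: 0.0553
gripper_force: 0.0
[-0.51  0.19  0.39  1.98 -0.08  0.98  1.26]
((495.84722900390625, -108.48031616210938), (464.0147705078125, 192.2498016357422), 86.23556518554688)
[0.45590466 0.07684442 0.028     ] [354.31823529 130.94997984]
[ 0.55209534 -0.01884442  0.028     ] [297.66847048 220.38407652]
```

View pics/w1m.png

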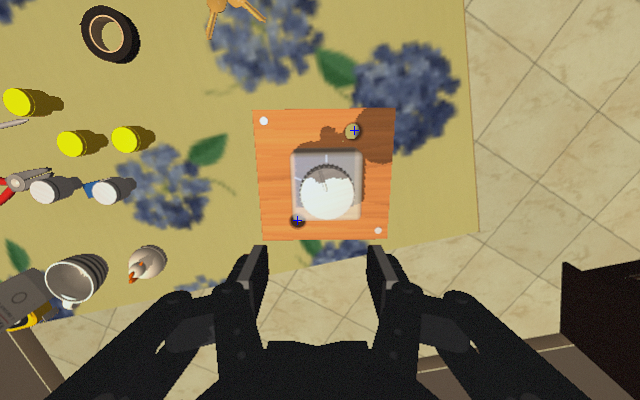

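The wrist view shows the board, with my predicted hole markers landing on the holes at (353,131) and (297,221). The lid is at (327,190), and the shoulder marks are at (325,158) and (297,183). The grey dogs are on the left at (105,192) and (45,190).

```bash
python3 - <<'E'
from h import *
w=load("w1");c=cloud(w);hsv=cv2.cvtColor(w["im"],cv2.COLOR_BGR2HSV)
m=((c[...,2]>.044)&(c[...,2]<.06)&(c[...,1]<-.2)&(c[...,0]<.5)&(hsv[...,1]<90)).astype(np.uint8)
k,l,st,_=cv2.connectedComponentsWithStats(m)
for i in range(1,k):
    if st[i,4]>30:
        p=c[l==i];print(st[i],np.round((p.min(0)+p.max(0))/2,4),np.ptp(p,0).round(3),np.median(p[:,2]))
for n,s in(("w1",w),("side0",load("side0"))):
  hs=cv2.cvtColor(s["im"],cv2.COLOR_BGR2HSV)
  for X in((.4559,.0768,.028),(.5521,-.0188,.028)):
    u=proj(s,X)[0];q=np.zeros(hs.shape[:2],np.uint8);cv2.circle(q,tuple(int(round(t)) for t in u),13,1,-1)
    nb=((q>0)&~((hs[...,1]>130)&(hs[...,0]<14)&(hs[...,2]>150))).astype(np.uint8)
    k,l,st,ce=cv2.connectedComponentsWithStats(nb)
    for i in range(1,k):
        if st[i,4]>25: 
            pts=np.argwhere(l==i)[:,::-1].astype(np.float32);P=plane(s,pts,.028)[:,:2]*1000
            print(n,u.round(1),st[i],ce[i].round(1),cv2.minAreaRect(P.astype(np.float32)))
print("to A",totool(np.array([.4545,-.2325,.18])-r.get_obs()["tcp_pos"]))
E
```

```text
[ 29 179  31  25 569] [ 0.4367 -0.3066  0.0489] [0.029 0.03  0.01 ] 0.05113617858922494
[ 92 180  29  25 547] [ 0.4551 -0.2337  0.0489] [0.029 0.03  0.01 ] 0.051124688633089534
w1 [354.3 131. ] [342 118  26  27 485] [354.6 131.5] ((456.0521545410156, 76.42399597167969), (30.911638259887695, 29.655942916870117), 33.01909255981445)
w1 [297.7 220.4] [286 207  26  26 440] [298.7 219.7] ((551.5236206054688, -17.548389434814453), (33.31336975097656, 35.958126068115234), 74.625732421875)
side0 [308.5 286.9] [295 275   9  13  46] [298.8 281.5] ((475.792236328125, 61.921573638916016), (31.850759506225586, 9.136231422424316), 76.23281860351562)
side0 [308.5 286.9] [303 284  11  16  95] [307.5 289.3] ((456.55621337890625, 86.864501953125), (19.87668228149414, 34.837406158447266), 1.554744005203247)
side0 [265.  250.5] [255 238  12  23  68] [260.2 249.2] ((562.1744384765625, -24.222408294677734), (64.00155639648438, 8.347429275512695), 74.93189239501953)
side0 [265.  250.5] [261 240  18  25 282] [269.6 252.9] ((541.9639282226562, -16.081615447998047), (36.74538803100586, 66.7503662109375), 6.251438617706299)
to A [-0.01333432 -0.26063341  0.12418429]
```

```bash
P="python3 -m pendant"
$P '-0.002 -0.05 0 0 0 0; -0.005 -0.1 0 0 0 0; -0.008 -0.15 0.02 0 0 0; -0.01 -0.19 0.045 0 0 0; -0.012 -0.23 0.07 0 0 0' 0.055 25
$P '-0.001 -0.031 0.02 0 0 0; -0.001 -0.031 0.02 0 0 0'
python3 - <<'E'
from h import *
o=r.get_obs();print(o["tcp_pos"])
w=shot("wrist","w2");c=cloud(w);hsv=cv2.cvtColor(w["im"],cv2.COLOR_BGR2HSV)
for n,g in(("A",(.4547,-.233)),("B",(.436,-.306))):
    q=c[(np.hypot(c[...,0]-g[0],c[...,1]-g[1])<.025)&(c[...,2]>.046)&(c[...,2]<.058)&(hsv[...,1]<90)]
    print(n,len(q),cv2.minEnclosingCircle((q[:,:2]*1000).astype(np.float32)),np.round((q.min(0)+q.max(0))/2,4))
    P=np.array(cv2.minEnclosingCircle((q[:,:2]*1000).astype(np.float32))[0])/1000
    print(totool(np.r_[P,.102]-o["tcp_pos"]))
E
```

```text
clock: 2.2
tcp_pos: [0.4612, -0.1988, 0.2334]
orientation: [0.348, 3.121, 0.001]
contact_force: [1.1, -0.1, -0.4]
grip_width: 0.0551
gripper_force: 0.0
clock: 2.4
tcp_pos: [0.4527, -0.2316, 0.2116]
orientation: [-0.359, -3.116, 0.001]
contact_force: [0.1, -0.0, -0.2]
grip_width: 0.0549
gripper_force: 0.0
[ 0.45266553 -0.2315519   0.21155283]
A 882 ((455.3554992675781, -234.3072509765625), 15.204449653625488) [ 0.4551 -0.2343  0.0497]
[-0.003593   -0.00206918  0.10954205]
B 906 ((436.4471435546875, -306.71917724609375), 15.136619567871094) [ 0.4365 -0.3067  0.0496]
[-0.00144349 -0.07687822  0.10955654]
```

```bash
P="python3 -m pendant"
$P '-0.0035 -0.002 0.03 0 0 0; -0.0035 -0.002 0.07 0 0 0; -0.0035 -0.002 0.1 0 0 0; -0.0035 -0.002 0.109 0 0 0; -0.0035 -0.002 0.109 0 0 0' 0.055
$P '0 0 0 0 0 0; 0 0 0 0 0 0; 0 0 0 0 0 0; 0 0 0 0 0 0; 0 0 0 0 0 0' 0.0 40
$P '0 0 -0.02 0 0 0; 0 0 -0.06 0 0 0; 0 0 -0.1 0 0 0; 0 0 -0.12 0 0 0; 0 0 -0.12 0 0 0'
python3 - <<'E'
from h import *
o=r.get_obs();print(o["tcp_pos"],o["grip_width"],o["gripper_force"])
w=shot("wrist","w3");cv2.imwrite("pics/w3c.png",cv2.resize(w["im"][150:400,120:520],None,fx=2,fy=2))
E
```

```text
clock: 2.95
tcp_pos: [0.4587, -0.2301, 0.1045]
orientation: [-0.347, -3.121, -0.002]
contact_force: [-0.5, 0.7, 0.1]
grip_width: 0.055
gripper_force: 0.0
clock: 3.45
tcp_pos: [0.4596, -0.232, 0.1065]
orientation: [0.35, 3.119, 0.0]
contact_force: [-0.3, 1.1, 8.3]
grip_width: 0.0293
gripper_force: 39.0
clock: 3.95
tcp_pos: [0.4598, -0.2327, 0.2284]
orientation: [0.351, 3.115, -0.001]
contact_force: [-0.1, -0.8, -1.4]
grip_width: 0.0285
gripper_force: 39.6
[ 0.4598316  -0.23265877  0.2283976 ] 0.0284977355053751 39.61528480052948
```

View pics/w3c.png

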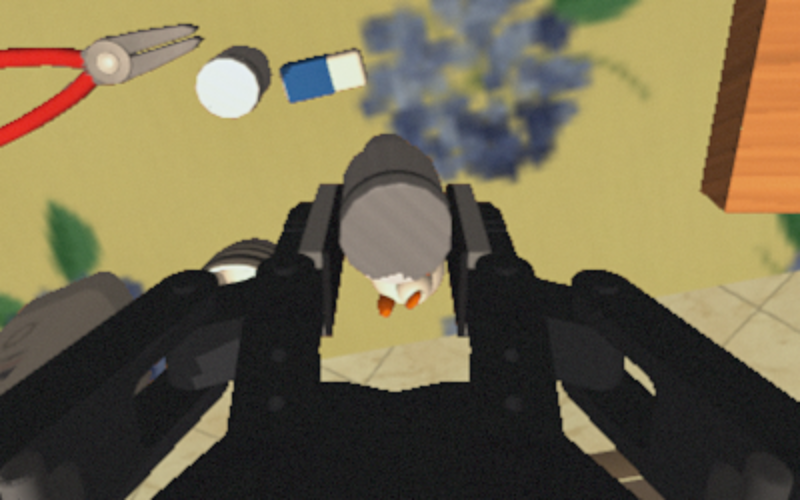

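The dog is held between the pads, its head at crop (395,230), upright. The other grey dog stands at (232,85). Next I measure the held dog's offset from the TCP.

```bash
cat >> h.py <<'E'
def held(tag):
    o=r.get_obs();w=shot("wrist",tag);c=cloud(w);T=Rn.from_rotvec(o["orientation"]).as_matrix()
    q=(c-o["tcp_pos"])@T; hsv=cv2.cvtColor(w["im"],cv2.COLOR_BGR2HSV)
    m=(abs(q[...,0])<.03)&(abs(q[...,1])<.0135)&(q[...,2]>.035)&(q[...,2]<.09)&(hsv[...,2]>70)&(hsv[...,1]<90)
    return o,w,q,m
E
python3 - <<'E'
from h import *
o,w,q,m=held("w4");p=q[m];print(o["tcp_pos"],len(p))
z0=np.percentile(p[:,2],5);print("z pct",np.percentile(p[:,2],[1,5,20,50,80,99]).round(4))
t=p[p[:,2]<np.percentile(p[:,2],20)+.003]
print("top",len(t),t.min(0).round(4),t.max(0).round(4),cv2.minEnclosingCircle((t[:,:2]*1000).astype(np.float32)))
A=np.c_[t[:,:2],np.ones(len(t))];print("plane slope",np.linalg.lstsq(A,t[:,2],rcond=None)[0].round(4))
# shaft low points: x extreme
s=p[p[:,2]>z0+.034];print("shaft",len(s),s.min(0).round(4) if len(s) else 0,s.max(0).round(4) if len(s) else 0)
ft=np.array([.456,.0767,.18]);bk=np.array([.552,-.0186,.18]);print("front",totool(ft-o["tcp_pos"]),"back",totool(bk-o["tcp_pos"]))
E
```

```text
[ 0.45900594 -0.23197541  0.22652243] 3007
z pct [0.0538 0.0543 0.0549 0.0557 0.0608 0.0827]
top 2287 [-0.0111 -0.0134  0.0531] [0.0188 0.0134 0.0579] ((3.6968681812286377, 0.22437600791454315), 15.191475868225098)
plane slope [0.0113 0.0615 0.0554]
shaft 0 0 0
front [0.07141353 0.3003028  0.04660706] back [-0.04332374  0.22865477  0.04670491]
```

```bash
P="python3 -m pendant"
$P '-0.01 0.03 0 0 0 0; -0.02 0.07 0 0 0 0; -0.03 0.11 0 0 0 0; -0.04 0.145 0 0 0 0; -0.047 0.16 0 0 0 0'
$P '0 0 0 0 0 0; 0 0 0 0 0 0'
python3 - <<'E'
from h import *
o,w,q,m=held("w5");print(o["tcp_pos"],o["joints"].round(2))
u=proj(w,(.552,-.0187,.028))[0];print(u, proj(w,(.456,.0767,.028)))
x,y=int(u[0]),int(u[1]);x0,y0=max(0,x-45),max(0,y-40);cr=w["im"][y0:y+40,x0:x+45];print(x0,y0)
o2=np.zeros((600,800,3),np.uint8);a=cv2.resize(cr,None,fx=4,fy=4,interpolation=2);o2[:a.shape[0],:a.shape[1]]=a
b=cv2.resize(w["im"],(448,280));o2[320:600,:448]=b
cv2.imwrite("pics/w5c.png",o2)
E
```

```text
clock: 4.55
tcp_pos: [0.5402, -0.0821, 0.2232]
orientation: [-0.343, -3.12, -0.002]
contact_force: [0.4, 0.5, -0.1]
grip_width: 0.0286
gripper_force: 39.6
clock: 4.75
tcp_pos: [0.5387, -0.0875, 0.224]
orientation: [-0.352, -3.12, 0.002]
contact_force: [-0.1, -0.5, -1.2]
grip_width: 0.0288
gripper_force: 39.6
[ 0.53869791 -0.08747867  0.22398242] [-0.33  0.39  0.47  1.97 -0.23  0.84  1.61]
[388.55179417 194.24033578] [[481.45622197  66.93706173]]
343 154
```

View pics/w5c.png

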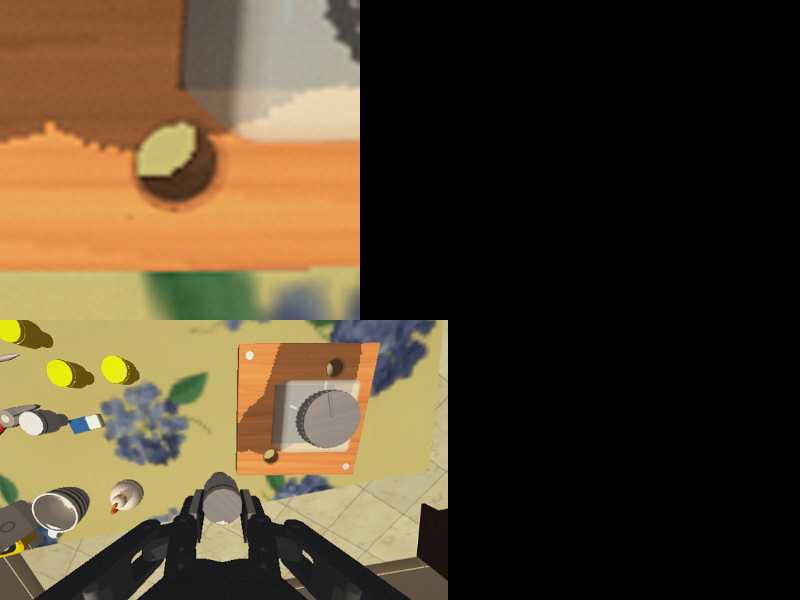

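The back hole's mouth is at crop (176,164), which is pixel (386.7,194.6). The dog is held clear at (222,500) in the inset.

```bash
python3 - <<'E'
from h import *
w=load("w5");H=plane(w,[(386.7,194.6)],.028)[0];print("hole",H)
g=cv2.cvtColor(w["im"],cv2.COLOR_BGR2HSV)
# hole region in front-hole vicinity for a second check
def hole(s,u,rad=15):
    hs=cv2.cvtColor(s["im"],cv2.COLOR_BGR2LAB).astype(int)
    wd=(hs[...,1]>140)&(hs[...,2]>150)   # wood, lit or in shade
    x,y=map(int,u);sub=(~wd[y-rad:y+rad,x-rad:x+rad]).astype(np.uint8)
    k,l,st,ce=cv2.connectedComponentsWithStats(sub);i=l[rad,rad]
    if i==0: return None
    ct=max(cv2.findContours((l==i).astype(np.uint8),0,1)[0],key=len);(cx,cy),ax,_=cv2.fitEllipse(ct) 
    return (cx+x-rad,cy+y-rad),ax
for n,u in(("w5",(387,195)),("w5",(479,68)),("w1",(354,131)),("w1",(298,220))):
    s=load(n);h=hole(s,u)
    if h: print(n,h,plane(s,[h[0]],.028)[0].round(4))
c=cloud(w);q=c[(c[...,2]>.097)&(c[...,2]<.106)&(abs(c[...,0]-.5)<.06)&(abs(c[...,1]-.03)<.06)]
print("lid",cv2.minEnclosingCircle((q[:,:2]*1000).astype(np.float32)))
o,w,q,m=held("w6");p=q[m];t=p[p[:,2]<np.percentile(p[:,2],20)+.003];D=cv2.minEnclosingCircle((t[:,:2]*1000).astype(np.float32));print(o["tcp_pos"],D,np.median(t[:,2]))
d=totool(np.r_[H[:2],.18]-o["tcp_pos"]);print(d,d[:2]-np.array(D[0])/1000)
E
```

```text
hole [ 0.55196039 -0.02054591  0.028     ]
w5 ((386.3352117538452, 193.8275957107544), (18.779014587402344, 18.999053955078125)) [ 0.5511 -0.0208  0.028 ]
w5 ((477.9752140045166, 68.10858726501465), (21.55097007751465, 26.054201126098633)) [0.4563 0.0737 0.028 ]
w1 ((353.06894874572754, 131.24720668792725), (16.267765045166016, 17.57301139831543)) [0.4559 0.0753 0.028 ]
w1 ((301.1910648345947, 214.21152782440186), (20.788854598999023, 24.685611724853516)) [ 0.5447 -0.0121  0.028 ]
lid ((504.56988525390625, 28.435075759887695), 28.70903778076172)
[ 0.53849799 -0.08814563  0.22425949] ((3.9142508506774902, 0.34568071365356445), 15.141868591308594) 0.05545188379913099
[0.00203786 0.06894254 0.04418861] [-0.00187639  0.06859686]
```

```bash
P="python3 -m pendant"
$P '-0.001 0.035 0 0 0 0; -0.002 0.0686 0 0 0 0; -0.002 0.0686 0.03 0 0 0; -0.002 0.0686 0.06 0 0 0; -0.002 0.0686 0.06 0 0 0'
$P '0 0 0 0 0 0; 0 0 0 0 0 0; 0 0 0 0 0 0'
python3 - <<'E'
from h import *
o,w,q,m=held("w7");T=np.array([.0039,.0003,.0555])
print(o["tcp_pos"],"dog err tool",totool(np.array([.5519,-.0203,.028])-o["tcp_pos"])-T)
E
```

```text
clock: 5.35
tcp_pos: [0.5541, -0.0211, 0.1619]
orientation: [-0.353, -3.115, 0.003]
contact_force: [-0.6, 0.5, -1.0]
grip_width: 0.0285
gripper_force: 39.7
clock: 5.65
tcp_pos: [0.5576, -0.0204, 0.1664]
orientation: [0.352, 3.119, 0.001]
contact_force: [-0.4, 0.1, -1.8]
grip_width: 0.0285
gripper_force: 39.7
[ 0.55760228 -0.02040997  0.16639267] dog err tool [ 0.00197913 -0.00158413  0.08287935]
```

```bash
P="python3 -m pendant"
$P '0.002 -0.0016 0.01 0 0 0; 0.002 -0.0016 0.022 0 0 0; 0.002 -0.0016 0.022 0 0 0; 0.002 -0.0016 0.022 0 0 0; 0.002 -0.0016 0.022 0 0 0'
python3 - <<'E'
from h import *
for k in range(3):
    o,w,q,m=held("w8");T=np.array([.0039,.0003,.0555])
    p=q[m];t=p[p[:,2]<np.percentile(p[:,2],20)+.003];D=cv2.minEnclosingCircle((t[:,:2]*1000).astype(np.float32))
    print(o["tcp_pos"],"dog err tool",totool(np.array([.5519,-.0203,.028])-o["tcp_pos"])-T,D)
E
```

```text
clock: 6.2
tcp_pos: [0.5545, -0.021, 0.1428]
orientation: [-0.351, -3.122, 0.0]
contact_force: [0.1, -0.2, -0.1]
grip_width: 0.0283
gripper_force: 39.7
[ 0.55453284 -0.02097847  0.14280118] dog err tool [-0.00117446 -0.00022621  0.059301  ] ((3.7948615550994873, -0.24175898730754852), 15.245209693908691)
[ 0.55465291 -0.02092173  0.14297808] dog err tool [-0.00105731 -0.00031174  0.05947757] ((4.025176048278809, -0.22813554108142853), 15.055900573730469)
[ 0.55466074 -0.02093517  0.14303419] dog err tool [-0.00102167 -0.00031217  0.05953306] ((3.892141103744507, 0.009356305934488773), 15.118523597717285)
```

```bash
P="python3 -m pendant"
$P '-0.0008 0 0.003 0 0 0; -0.0008 0 0.009 0 0 0; -0.0008 0 0.013 0 0 0; -0.0008 0 0.016 0 0 0; -0.0008 0 0.016 0 0 0'
$P '0 0 0 0 0 0'
```

```text
clock: 6.85
tcp_pos: [0.5599, -0.0218, 0.1309]
orientation: [0.351, 3.112, 0.003]
contact_force: [-0.5, 0.2, 29.2]
grip_width: 0.0284
gripper_force: 44.4
clock: 6.95
tcp_pos: [0.5598, -0.0215, 0.1308]
orientation: [0.35, 3.112, 0.003]
contact_force: [1.9, 0.1, 18.9]
grip_width: 0.0284
gripper_force: 42.5
```

```bash
python3 - <<'E'
from h import *
s=shot("side","s2");c=shot("scene","c2")
o,w,q,m=held("w9");p=q[m];t=p[p[:,2]<np.percentile(p[:,2],20)+.003];D=cv2.minEnclosingCircle((t[:,:2]*1000).astype(np.float32))
T=Rn.from_rotvec(o["orientation"]).as_matrix()
print(o["tcp_pos"],o["contact_force"],D,np.median(t[:,2]),"head top world",o["tcp_pos"]+T@np.array([D[0][0]/1e3,D[0][1]/1e3,np.median(t[:,2])]))
O=np.zeros((600,800,3),np.uint8)
O[:300,:400]=cv2.resize(s["im"][205:280,225:325],(400,300),interpolation=2)
O[:300,400:]=cv2.resize(c["im"][120:195,250:350],(400,300),interpolation=2)
O[300:,:480]=cv2.resize(w["im"][100:300,160:480],(480,300))
cv2.imwrite("pics/m9.png",O)
E
```

```text
[ 0.55795447 -0.020469    0.12864791] [ 4.70199944  3.4905605  -4.99157952] ((9.903809547424316, 3.982790946960449), 21.737506866455078) 0.05364565869924583 head top world [ 0.54951337 -0.01431069  0.0749578 ]
```

View pics/m9.png

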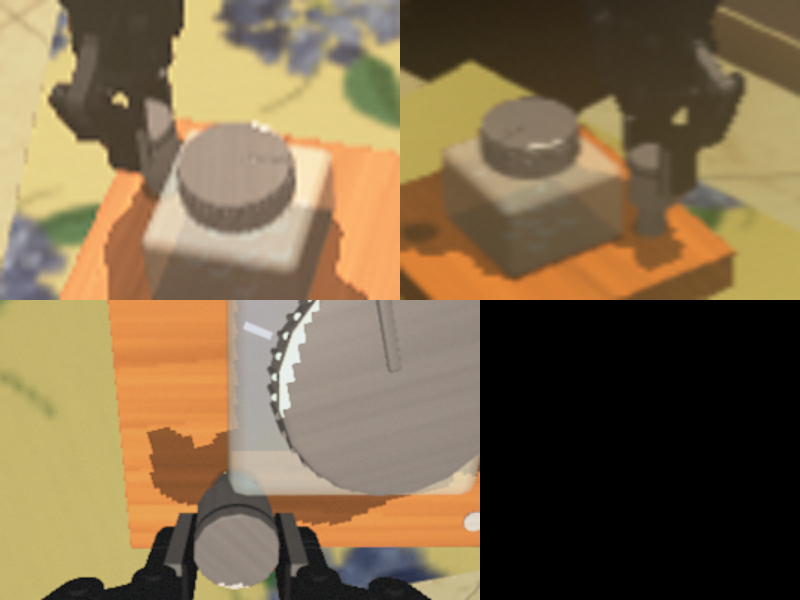

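```bash
python3 - <<'E'
from h import *
w=load("w9");hs=cv2.cvtColor(w["im"],cv2.COLOR_BGR2HSV);c=cloud(w);o=r.get_obs();print(o["tcp_pos"],o["contact_force"].round(1),o["orientation"])
m=((c[...,2]>.060)&(c[...,2]<.085)).astype(np.uint8);m[:245]=0;m[:,:280]=0;m[:,355:]=0
p=c[(m>0)&(hs[...,1]<90)&(hs[...,2]>70)];print(len(p),np.percentile(p[:,2],[5,50,95]))
t=p[p[:,2]>np.median(p[:,2])-.004];print(cv2.minEnclosingCircle((t[:,:2]*1000).astype(np.float32)))
A=np.c_[t[:,:2]-t[:,:2].mean(0),np.ones(len(t))];print("slope",np.linalg.lstsq(A,t[:,2],rcond=None)[0].round(4))
E
```

```text
[ 0.55756701 -0.02000948  0.12783854] [ 5.   4.3 -1.2] [3.49323587e-01 3.11690768e+00 3.11137007e-03]
2537 [0.07086501 0.07486681 0.07621769]
((554.6904296875, -20.243568420410156), 20.430761337280273)
slope [-0.0395 -0.016   0.075 ]
```

```bash
P="python3 -m pendant"
$P '0 0.001 0.004 0 0 0; 0 0.001 0.008 0 0 0; 0 0.001 0.012 0 0 0; 0 0.001 0.016 0 0 0; 0 0.001 0.016 0 0 0'
$P '0 0 0 0 0 0; 0 0 0 0 0 0'
```

```text
clock: 7.6
tcp_pos: [0.557, -0.0199, 0.1107]
orientation: [0.35, 3.119, 0.0]
contact_force: [6.0, 1.9, -2.4]
grip_width: 0.0284
gripper_force: 39.4
clock: 7.8
tcp_pos: [0.557, -0.0199, 0.1107]
orientation: [0.35, 3.119, 0.0]
contact_force: [6.0, 1.0, -1.4]
grip_width: 0.0286
gripper_force: 39.5
```

```bash
P="python3 -m pendant"
$P '0 0 0.002 0 0 0; 0 0 0.003 0 0 0; 0 0 0.003 0 0 0'
python3 - <<'E'
from h import *
w=shot("wrist","w10");hs=cv2.cvtColor(w["im"],cv2.COLOR_BGR2HSV);c=cloud(w)
p=c[245:,280:355][(hs[...,1]<90)[245:,280:355]&(hs[...,2]>70)[245:,280:355]];p=p[(p[:,2]>.04)&(p[:,2]<.075)]
print(len(p),np.percentile(p[:,2],[5,50,90]))
E
```

```text
clock: 8.1
tcp_pos: [0.5571, -0.0201, 0.1103]
orientation: [0.351, 3.119, 0.003]
contact_force: [-3.6, 1.5, 27.6]
grip_width: 0.0287
gripper_force: 42.5
2469 [0.05493608 0.0571939  0.05813878]
```

```bash
P="python3 -m pendant"
$P '0 0 -0.002 0 0 0; 0 0 -0.002 0 0 0; 0 0 -0.002 0 0 0' 0.055 25
$P '0 0 -0.03 0 0 0; 0 0 -0.07 0 0 0; 0 0 -0.12 0 0 0; 0.008 -0.05 -0.12 0 0 0; 0.016 -0.1 -0.12 0 0 0'
$P '0.009 -0.05 0 0 0 0; 0.018 -0.1 0 0 0 0; 0.027 -0.15 0 0 0 0; 0.035 -0.19 0 0 0 0; 0.039 -0.206 0 0 0 0'
$P '0 0 0 0 0 0; 0 0 0 0 0 0; 0 0 0 0 0 0'
python3 - <<'E'
from h import *
c=cloud(shot("scene","c3"));
q=c[(np.hypot(c[...,0]-.552,c[...,1]+.0203)<.03)&(c[...,2]>.05)&(c[...,2]<.07)&(c[...,0]>.54)];print("home dog",len(q),np.round((q.min(0)+q.max(0))/2,4),np.ptp(q,0),np.median(q[:,2]))
o=r.get_obs();w=shot("wrist","w11");c=cloud(w);hsv=cv2.cvtColor(w["im"],cv2.COLOR_BGR2HSV)
q=c[(np.hypot(c[...,0]-.436,c[...,1]+.306)<.025)&(c[...,2]>.046)&(c[...,2]<.058)&(hsv[...,1]<90)]
P=np.array(cv2.minEnclosingCircle((q[:,:2]*1000).astype(np.float32))[0])/1000
print(o["tcp_pos"],P,totool(np.r_[P,.104]-o["tcp_pos"]))
E
```

```text
clock: 8.45
tcp_pos: [0.5544, -0.0204, 0.109]
orientation: [-0.351, -3.119, 0.001]
contact_force: [-0.5, 0.5, -0.2]
grip_width: 0.055
gripper_force: 0.0
clock: 8.95
tcp_pos: [0.5187, -0.1125, 0.2308]
orientation: [0.343, 3.121, 0.001]
contact_force: [-0.1, -1.1, -0.6]
grip_width: 0.0551
gripper_force: 0.0
clock: 9.45
tcp_pos: [0.431, -0.3094, 0.2295]
orientation: [-0.361, -3.119, 0.002]
contact_force: [0.1, -0.3, -0.2]
grip_width: 0.0549
gripper_force: 0.0
clock: 9.75
tcp_pos: [0.4351, -0.3035, 0.2294]
orientation: [-0.347, -3.121, -0.002]
contact_force: [-0.8, 0.9, 1.0]
grip_width: 0.0552
gripper_force: 0.0
home dog 83 [ 0.5536 -0.0184  0.0561] [0.02712139 0.03204944 0.00905314] 0.056431646762607576
[ 0.43527553 -0.30349493  0.2295095 ] [ 0.43640549 -0.30716846] [-0.00196405 -0.00341357  0.12550656]
```

```bash
P="python3 -m pendant"
$P '-0.002 -0.0035 0.04 0 0 0; -0.002 -0.0035 0.08 0 0 0; -0.002 -0.0035 0.11 0 0 0; -0.002 -0.0035 0.124 0 0 0; -0.002 -0.0035 0.124 0 0 0'
$P '0 0 0 0 0 0; 0 0 0 0 0 0'
python3 - <<'E'
from h import *
o=r.get_obs();print(o["tcp_pos"],totool(np.array([.4363,-.3070,.104])-o["tcp_pos"]))
E
```

```text
clock: 10.35
tcp_pos: [0.4352, -0.3079, 0.1044]
orientation: [-0.349, -3.119, -0.002]
contact_force: [-0.5, -0.6, 1.0]
grip_width: 0.0552
gripper_force: 0.0
clock: 10.55
tcp_pos: [0.4366, -0.3095, 0.1074]
orientation: [0.35, 3.119, -0.001]
contact_force: [0.9, 0.2, 0.1]
grip_width: 0.0549
gripper_force: 0.0
[ 0.43663557 -0.30946397  0.10742142] [0.00088296 0.00233043 0.00341752]
```

```bash
P="python3 -m pendant"
$P '0.001 0.002 0.003 0 0 0; 0.001 0.002 0.003 0 0 0'
$P '0 0 0 0 0 0; 0 0 0 0 0 0; 0 0 0 0 0 0; 0 0 0 0 0 0; 0 0 0 0 0 0' 0.0 40
$P '0 0 -0.03 0 0 0; 0 0 -0.08 0 0 0; 0 0 -0.12 0 0 0; 0.01 0.05 -0.12 0 0 0; 0.02 0.1 -0.12 0 0 0'
$P '0.01 0.05 0 0 0 0; 0.02 0.1 0 0 0 0; 0.03 0.15 0 0 0 0; 0.037 0.19 0 0 0 0; 0.037 0.19 0 0 0 0'
$P '0 0 0 0 0 0; 0 0 0 0 0 0; 0 0 0 0 0 0'
python3 - <<'E'
from h import *
o,w,q,m=held("w12");p=q[m];t=p[p[:,2]<np.percentile(p[:,2],20)+.003];D=cv2.minEnclosingCircle((t[:,:2]*1000).astype(np.float32));print(o["tcp_pos"],D,np.median(t[:,2]))
u=proj(w,(.456,.075,.028))[0];print(u)
x,y=int(u[0]),int(u[1]);x0,y0=max(0,x-45),max(0,y-40);cr=w["im"][y0:y+40,x0:x+45];print(x0,y0)
o2=np.zeros((600,800,3),np.uint8);a=cv2.resize(cr,None,fx=4,fy=4,interpolation=2);o2[:a.shape[0],:a.shape[1]]=a
o2[320:600,:448]=cv2.resize(w["im"],(448,280));cv2.imwrite("pics/w12c.png",o2)
E
```

```text
clock: 10.75
tcp_pos: [0.4353, -0.3065, 0.1034]
orientation: [0.35, 3.121, 0.0]
contact_force: [-0.5, 0.7, 0.8]
grip_width: 0.0549
gripper_force: 0.0
clock: 11.25
tcp_pos: [0.4353, -0.3069, 0.1033]
orientation: [0.351, 3.121, 0.0]
contact_force: [-1.0, 1.0, 5.9]
grip_width: 0.0285
gripper_force: 39.2
clock: 11.75
tcp_pos: [0.4382, -0.2071, 0.2243]
orientation: [0.356, 3.118, -0.001]
contact_force: [0.5, 1.3, -1.0]
grip_width: 0.0284
gripper_force: 39.7
clock: 12.25
tcp_pos: [0.4441, -0.0074, 0.2228]
orientation: [-0.336, -3.123, -0.003]
contact_force: [-0.1, -0.1, -1.0]
grip_width: 0.0286
gripper_force: 39.8
clock: 12.55
tcp_pos: [0.4437, -0.0149, 0.2229]
orientation: [-0.355, -3.121, 0.001]
contact_force: [1.1, -0.3, -1.0]
grip_width: 0.0287
gripper_force: 39.8
[ 0.44371089 -0.0149407   0.22286069] ((-1.4940727949142456, -0.12601129710674286), 15.327170372009277) 0.052394345960809524
[409.93453944 188.48339231]
364 148
```

View pics/w12c.png

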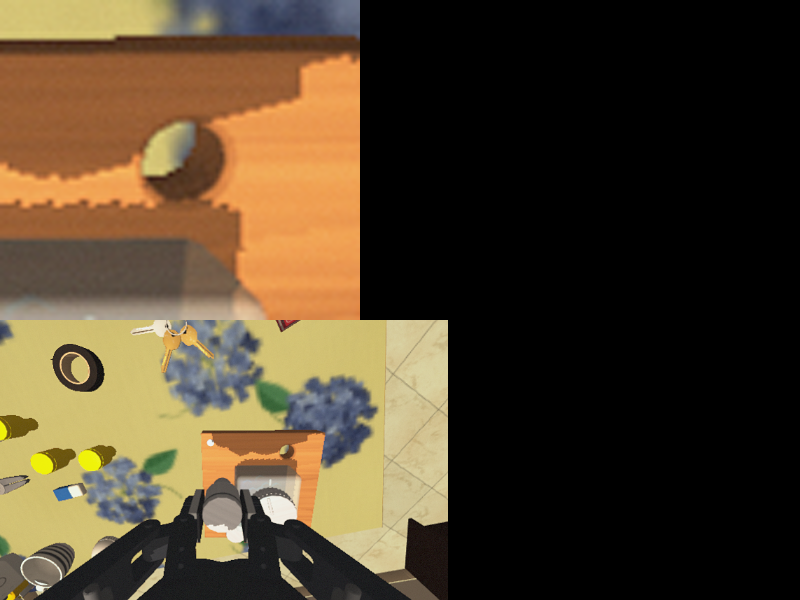

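The front hole's mouth is at crop (182,161), pixel (409.2,187.9). The dog is held upright at inset (222,505).

```bash
python3 - <<'E'
from h import *
w=load("w12");H=plane(w,[(409.2,187.9)],.028)[0];o=r.get_obs();print(H,o["tcp_pos"],totool(H-o["tcp_pos"])-np.array([-.0015,-.0001,.0524+.052]))
E
```

```text
[0.45524864 0.07437217 0.028     ] [ 0.44374782 -0.01486726  0.22285133] [0.01035656 0.08971214 0.09041841]
```

```bash
P="python3 -m pendant"
$P '0.005 0.045 0 0 0 0; 0.0104 0.09 0 0 0 0; 0.0104 0.09 0.04 0 0 0; 0.0104 0.09 0.07 0 0 0; 0.0104 0.09 0.07 0 0 0'
$P '0 0 0 0 0 0; 0 0 0 0 0 0; 0 0 0 0 0 0; 0 0 0 0 0 0'
python3 - <<'E'
from h import *
o=r.get_obs();H=np.array([.4554,.0745,.028]);print(o["tcp_pos"],totool(H-o["tcp_pos"])-np.array([-.0015,-.0001,.0524+.052]))
E
```

```text
clock: 13.1
tcp_pos: [0.4516, 0.0755, 0.1501]
orientation: [-0.352, -3.116, 0.006]
contact_force: [-0.6, 0.8, -0.9]
grip_width: 0.029
gripper_force: 39.9
clock: 13.5
tcp_pos: [0.4543, 0.0766, 0.154]
orientation: [0.352, 3.12, 0.002]
contact_force: [-0.0, -0.4, -1.0]
grip_width: 0.0286
gripper_force: 39.9
[0.45433726 0.07664963 0.15398681] [ 0.00020785 -0.00194107  0.02158647]
```

```bash
P="python3 -m pendant"
$P '0 -0.0018 0.006 0 0 0; 0 -0.0018 0.012 0 0 0; 0 -0.0018 0.017 0 0 0; 0 -0.0018 0.017 0 0 0; 0 -0.0018 0.017 0 0 0'
python3 - <<'E'
from h import *
o=r.get_obs();H=np.array([.4554,.0745,.028]);print(o["tcp_pos"],totool(H-o["tcp_pos"])-np.array([-.0015,-.0001,.0524+.052]))
E
```

```text
clock: 14.0
tcp_pos: [0.4532, 0.0749, 0.1356]
orientation: [-0.351, -3.121, 0.001]
contact_force: [-0.3, 0.3, -0.7]
grip_width: 0.0286
gripper_force: 39.9
[0.45315266 0.07485842 0.1355917 ] [-0.00083508  0.00030174  0.00319024]
```

```bash
P="python3 -m pendant"
$P '-0.0008 0.0002 0.003 0 0 0; -0.0008 0.0002 0.006 0 0 0; -0.0008 0.0002 0.01 0 0 0; -0.0008 0.0002 0.01 0 0 0; -0.0008 0.0002 0.01 0 0 0'
```

```text
clock: 14.5
tcp_pos: [0.4543, 0.0753, 0.1258]
orientation: [0.35, 3.122, 0.0]
contact_force: [1.1, 1.9, -1.7]
grip_width: 0.0285
gripper_force: 39.7
```

```bash
P="python3 -m pendant"
$P '0 0 0.004 0 0 0; 0 0 0.008 0 0 0; 0 0 0.012 0 0 0; 0 0 0.0155 0 0 0; 0 0 0.0155 0 0 0'
$P '0 0 0.0015 0 0 0; 0 0 0.003 0 0 0; 0 0 0.003 0 0 0'
```

```text
clock: 15.0
tcp_pos: [0.4543, 0.0753, 0.11]
orientation: [0.35, 3.122, 0.0]
contact_force: [4.1, 3.3, -2.3]
grip_width: 0.0284
gripper_force: 39.6
clock: 15.3
tcp_pos: [0.4546, 0.0752, 0.1091]
orientation: [0.351, 3.122, 0.003]
contact_force: [-5.4, 3.2, 27.3]
grip_width: 0.0287
gripper_force: 42.9
```

```bash
P="python3 -m pendant"
$P '0 0 -0.002 0 0 0; 0 0 -0.002 0 0 0; 0 0 -0.002 0 0 0' 0.055 25
$P '0 0 -0.03 0 0 0; 0 0 -0.07 0 0 0; 0 0 -0.11 0 0 0; -0.03 -0.02 -0.14 0 0 0; -0.06 -0.034 -0.14 0 0 0' - 
$P '0 0 0 0 0 0; 0 0 0 0 0 0; 0 0 0 0 0 0' 0.08 35
python3 - <<'E'
from h import *
o=r.get_obs();print(o["tcp_pos"],o["joints"].round(2))
w=shot("wrist","w13");c=cloud(w);d=w["d"]
q=c[(c[...,2]>.096)&(c[...,2]<.107)&(np.hypot(c[...,0]-.504,c[...,1]-.028)<.045)];print("lid",len(q),cv2.minEnclosingCircle((q[:,:2]*1000).astype(np.float32)),np.median(q[:,2]))
c3=cloud(shot("scene","c4"));c4=cloud(shot("side","s4"))
for k in(c,c3,c4):
  q=k[(k[...,2]>.096)&(k[...,2]<.107)&(np.hypot(k[...,0]-.504,k[...,1]-.028)<.045)];print("lid",len(q),cv2.minEnclosingCircle((q[:,:2]*1000).astype(np.float32)))
  for H in((.5519,-.0203),(.4554,.0745)):
    q=k[(np.hypot(k[...,0]-H[0],k[...,1]-H[1])<.02)&(k[...,2]>.05)&(k[...,2]<.066)];print(" dog",len(q),np.percentile(q[:,2],[20,50,80]).round(4) if len(q) else "")
u=proj(w,(.504,.028,.1))[0];x,y=map(int,u);print(u)
cv2.imwrite("pics/w13c.png",cv2.resize(w["im"][max(0,y-90):y+90,x-120:x+120],None,fx=3,fy=3,interpolation=2))
E
```

```text
clock: 15.6
tcp_pos: [0.4534, 0.0744, 0.1091]
orientation: [-0.352, -3.121, 0.001]
contact_force: [0.3, 0.5, -0.5]
grip_width: 0.0554
gripper_force: 0.0
clock: 16.1
tcp_pos: [0.5069, 0.028, 0.2532]
orientation: [0.348, 3.117, 0.005]
contact_force: [1.6, 0.3, -0.8]
grip_width: 0.0545
gripper_force: 0.0
clock: 16.4
tcp_pos: [0.5038, 0.0289, 0.2484]
orientation: [-0.35, -3.119, 0.001]
contact_force: [-1.0, -0.1, 0.6]
grip_width: 0.0801
gripper_force: 0.0
[0.50382335 0.02885714 0.24839069] [-0.58  0.28  0.48  2.04 -0.17  0.86  1.34]
lid 3354 ((504.5649719238281, 29.815038681030273), 28.985801696777344) 0.10102391279579201
lid 3354 ((504.5649719238281, 29.815038681030273), 28.985801696777344)
 dog 549 [0.0564 0.0571 0.0577]
 dog 902 [0.0562 0.0569 0.0576]
lid 280 ((504.17108154296875, 30.038541793823242), 29.29085922241211)
 dog 96 [0.0544 0.0566 0.0579]
 dog 111 [0.0539 0.057  0.0585]
lid 520 ((503.1119689941406, 31.505884170532227), 28.619483947753906)
 dog 127 [0.0553 0.0565 0.0575]
 dog 204 [0.0547 0.0564 0.0575]
[316.99863181 213.20731364]
```

View pics/w13c.png

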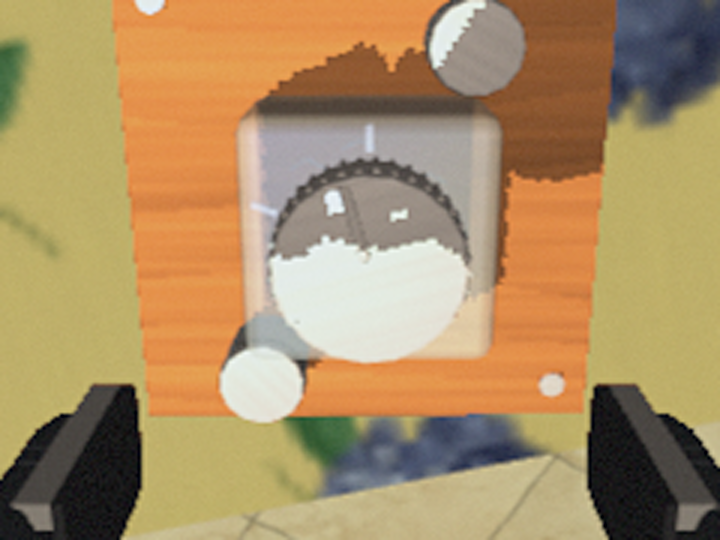

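Both dogs are seated, at crop (475,48) and (262,385). The lid is at (367,265) with its rib from (365,260) to (345,185), so the turn is about 0.25. The marks for 0 and 1.2 are at (369,138) and (263,209).

```bash
P="python3 -m pendant"
$P '0 0 0 0 0 0.15; 0 0 0 0 0 0.3; 0 0 0.02 0 0 0.45; 0 0 0.04 0 0 0.6; 0 0 0.05 0 0 0.75'
$P '0 0 0 0 0 0.13; 0 0 0 0 0 0.25; 0 0 0 0 0 0.25; 0 0 0 0 0 0.25'
python3 - <<'E'
from h import *
o=r.get_obs();print(o["tcp_pos"],o["joints"].round(2),totool(np.array([.5043,.0298,.152])-o["tcp_pos"]))
E
```

```text
clock: 17.05
tcp_pos: [0.5039, 0.029, 0.1979]
orientation: [-1.476, -2.771, 0.002]
contact_force: [0.7, 0.9, 0.0]
grip_width: 0.0801
gripper_force: 0.0
clock: 17.45
tcp_pos: [0.5048, 0.0289, 0.1993]
orientation: [-1.799, -2.575, 0.0]
contact_force: [-0.4, -0.5, 0.2]
grip_width: 0.0804
gripper_force: 0.0
[0.50480555 0.02890727 0.19928041] [-0.72  0.4   0.67  2.09 -0.36  0.77  0.52] [ 0.00100886 -0.00014914  0.04728054]
```

```bash
P="python3 -m pendant"
$P '0.001 0 0.015 0 0 0; 0.001 0 0.03 0 0 0; 0.001 0 0.04 0 0 0; 0.001 0 0.046 0 0 0; 0.001 0 0.046 0 0 0'
$P '0 0 0 0 0 0; 0 0 0 0 0 0; 0 0 0 0 0 0'
python3 - <<'E'
from h import *
o=r.get_obs();print(totool(np.array([.5043,.0298,.152])-o["tcp_pos"]))
E
```

```text
clock: 17.95
tcp_pos: [0.5044, 0.0293, 0.1529]
orientation: [-1.803, -2.571, 0.001]
contact_force: [0.4, -0.2, 0.2]
grip_width: 0.0804
gripper_force: 0.0
clock: 18.25
tcp_pos: [0.505, 0.0295, 0.1539]
orientation: [1.804, 2.571, 0.001]
contact_force: [-0.3, 0.6, -0.2]
grip_width: 0.0798
gripper_force: 0.0
[ 0.00053746 -0.00057714  0.00186137]
```

```bash
P="python3 -m pendant"
$P '0.0005 -0.0005 0.001 0 0 0; 0.0005 -0.0005 0.001 0 0 0; 0.0005 -0.0005 0.001 0 0 0; 0.0005 -0.0005 0.001 0 0 0; 0.0005 -0.0005 0.001 0 0 0' 0.0 38
$P '0 0 0 0 0 0; 0 0 0 0 0 0'
python3 - <<'E'
from h import *
s=shot("side","s5");c=shot("scene","c5")
O=np.zeros((300,800,3),np.uint8)
O[:,:400]=cv2.resize(s["im"][205:280,235:335],(400,300),interpolation=2);O[:,400:]=cv2.resize(c["im"][120:195,235:335],(400,300),interpolation=2)
cv2.imwrite("pics/m14.png",O)
E
```

```text
clock: 18.75
tcp_pos: [0.5044, 0.0299, 0.1529]
orientation: [1.804, 2.572, 0.001]
contact_force: [-1.0, 0.6, 5.2]
grip_width: 0.0549
gripper_force: 39.3
clock: 18.95
tcp_pos: [0.5044, 0.0299, 0.1529]
orientation: [1.804, 2.571, 0.001]
contact_force: [-0.4, 0.4, 4.9]
grip_width: 0.0547
gripper_force: 39.3
```

View pics/m14.png

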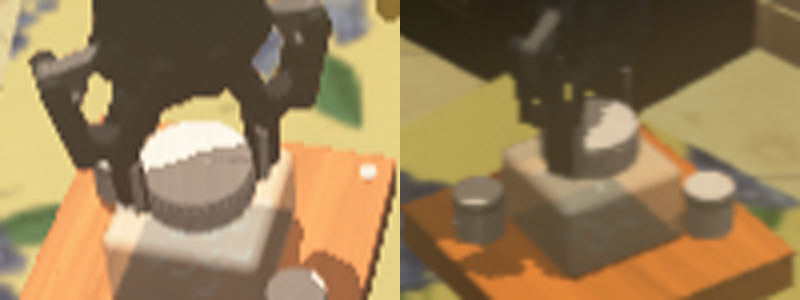

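The fingers grip the knurled lid side just above the shoulder, at (130,175) and (265,150), and both dogs are home at (478,205) and (708,200). Twisting now.

```bash
P="python3 -m pendant"
$P '0 0 0 0 0 -0.06; 0 0 0 0 0 -0.12; 0 0 0 0 0 -0.18; 0 0 0 0 0 -0.24; 0 0 0 0 0 -0.3'
python3 - <<'E'
from h import *
print(r.get_obs()["moment"].round(2))
c=shot("scene","c6");k=cloud(c)
for n in("c5","c6"):
    k=cloud(load(n));q=k[(k[...,2]>.073)&(k[...,2]<.0775)&(np.hypot(k[...,0]-.504,k[...,1]-.03)<.065)]
    print(n,len(q),cv2.minAreaRect((q[:,:2]*1000).astype(np.float32)))
E
```

```text
clock: 19.55
tcp_pos: [0.5055, 0.0303, 0.1531]
orientation: [1.398, 2.811, 0.004]
contact_force: [1.5, 2.8, 0.9]
grip_width: 0.0545
gripper_force: 39.9
[ 0.5  -0.58 -0.64]
c5 245 ((502.2503967285156, 26.906721115112305), (84.0843276977539, 79.01168823242188), 75.38037109375)
c6 243 ((503.4775390625, 30.681381225585938), (80.7591781616211, 79.66523742675781), 82.80815887451172)
```

```bash
P="python3 -m pendant"
$P '0 0 0 0 0 -0.1; 0 0 0 0 0 -0.2; 0 0 0 0 0 -0.3; 0 0 0 0 0 -0.4; 0 0 0 0 0 -0.5'
$P '0 0 0 0 0 -0.1; 0 0 0 0 0 -0.2; 0 0 0 0 0 -0.3; 0 0 0 0 0 -0.4; 0 0 0 0 0 -0.5'
$P '0 0 0 0 0 -0.03; 0 0 0 0 0 -0.03'
python3 - <<'E'
from h import *
o=r.get_obs();print(o["moment"].round(2),o["joints"].round(2),o["tcp_pos"])
w=shot("wrist","w15");c=cloud(w)
u=proj(w,(.504,.03,.1))[0];x,y=map(int,u)
cv2.imwrite("pics/w15c.png",cv2.resize(w["im"][max(0,y-100):y+60,x-120:x+120],None,fx=3,fy=3,interpolation=2))
E
```

```text
clock: 20.1
tcp_pos: [0.5053, 0.0302, 0.153]
orientation: [0.658, 3.069, 0.003]
contact_force: [3.3, 1.5, 1.9]
grip_width: 0.0549
gripper_force: 40.0
clock: 20.6
tcp_pos: [0.5053, 0.0301, 0.153]
orientation: [-0.122, 3.136, 0.001]
contact_force: [2.7, 2.2, 1.4]
grip_width: 0.0548
gripper_force: 40.1
clock: 20.8
tcp_pos: [0.5053, 0.0301, 0.153]
orientation: [-0.163, 3.135, 0.001]
contact_force: [4.2, 2.1, 3.0]
grip_width: 0.0545
gripper_force: 40.3
[ 0.53 -0.75 -0.27] [-0.39  0.42  0.25  2.1  -0.17  0.64  1.66] [0.5052901  0.03007191 0.15298712]
```

View pics/w15c.png

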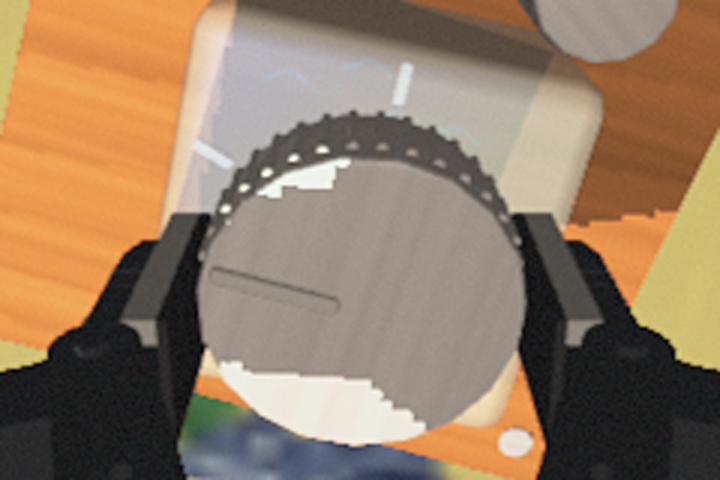

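The rib runs from (340,305) to (212,275), well past the 1.2 mark at (213,153), so the turn is about 1.5. Lifting about 22 mm.

```bash
P="python3 -m pendant"
$P '0 0 -0.002 0 0 0; 0 0 -0.005 0 0 0; 0 0 -0.008 0 0 0; 0 0 -0.011 0 0 0; 0 0 -0.011 0 0 0'
$P '0 0 -0.003 0 0 0; 0 0 -0.006 0 0 0; 0 0 -0.009 0 0 0; 0 0 -0.012 0 0 0; 0 0 -0.012 0 0 0'
$P '0 0 0 0 0 0; 0 0 0 0 0 0; 0 0 0 0 0 0; 0 0 0 0 0 0; 0 0 0 0 0 0'
python3 - <<'E'
from h import *
o=r.get_obs();print(o["moment"].round(2),o["tcp_pos"])
s=shot("side","s7");c=shot("scene","c7")
for n,k,b in(("scene",cloud(c),cloud(load("c5"))),("side",cloud(s),cloud(load("s5")))):
    q=k[(k[...,2]>.11)&(k[...,2]<.135)&(np.hypot(k[...,0]-.504,k[...,1]-.03)<.026)];print(n,"lid top",len(q),np.percentile(q[:,2],[25,50,75]))
    q=k[(k[...,2]>.068)&(k[...,2]<.0785)&(np.hypot(k[...,0]-.504,k[...,1]-.03)<.065)];print(" shoulder",len(q),cv2.minAreaRect((q[:,:2]*1000).astype(np.float32)),np.percentile(q[:,2],[50,90]))
    for H in((.5519,-.0203),(.4554,.0745)):
        q=k[(np.hypot(k[...,0]-H[0],k[...,1]-H[1])<.02)&(k[...,2]>.05)&(k[...,2]<.066)];print(" dog",len(q),np.percentile(q[:,2],[50,80]).round(4) if len(q) else "")
O=np.zeros((300,800,3),np.uint8)
O[:,:400]=cv2.resize(s["im"][205:280,235:335],(400,300),interpolation=2);O[:,400:]=cv2.resize(c["im"][120:195,235:335],(400,300),interpolation=2)
cv2.imwrite("pics/m16.png",O)
E
```

```text
clock: 21.35
tcp_pos: [0.5045, 0.0299, 0.1637]
orientation: [-0.165, 3.136, 0.0]
contact_force: [4.5, 1.9, -0.1]
grip_width: 0.0545
gripper_force: 40.1
clock: 21.85
tcp_pos: [0.5042, 0.0298, 0.1756]
orientation: [-0.166, 3.137, 0.0]
contact_force: [4.3, 2.5, -0.4]
grip_width: 0.0548
gripper_force: 40.1
clock: 22.35
tcp_pos: [0.5041, 0.0298, 0.1753]
orientation: [0.167, -3.137, -0.0]
contact_force: [4.5, 2.5, 0.3]
grip_width: 0.0543
gripper_force: 40.1
[ 0.78 -1.01 -0.44] [0.50406513 0.02982031 0.17525477]
scene lid top 205 [0.12222469 0.12339972 0.12439717]
 shoulder 409 ((504.0068054199219, 29.538700103759766), (80.38751983642578, 82.07402801513672), 81.8607177734375) [0.07606822 0.07813366]
 dog 109 [0.0568 0.0585]
 dog 118 [0.0571 0.0582]
side lid top 128 [0.12230887 0.12280617 0.12347581]
 shoulder 684 ((504.05352783203125, 33.02548599243164), (80.36030578613281, 79.98072052001953), 83.21307373046875) [0.07656809 0.07806474]
 dog 122 [0.0565 0.0575]
 dog 202 [0.0569 0.058 ]
```

View pics/m16.png

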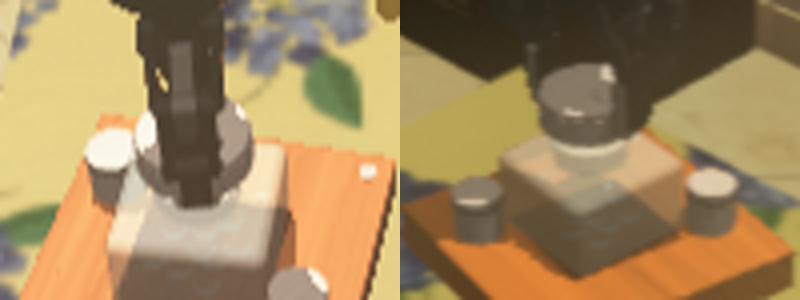

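The lid is held about 22 mm up at (582,100), with the neck visible beneath it at (590,150). The jar is on the board and both dogs are home. Handing in.

```bash
python3 -c "
from bench import r
print(r.hand_in())"
```

```text
the job is handed in; nothing more can be done
None
```

I handed the job in at about 22 s on the robot's clock; it returned no verdict. My last measurements had both dogs home, the jar standing on the board, and the lid held about 22 mm above its seat, turned roughly 1.5 rad.

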